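# Clamp the stuck bottle until the clutch clicks

## Robot

A 6-joint arm with a two-finger parallel gripper is mounted at the origin on a cart in front of the work surface, level with it; the furniture and walls round the work are solid. World frame = base frame: x ahead of the robot, y to its left, z up, the work surface at z = 0. Lengths are in m, angles in rad, forces in N, time in s.
With the tool pointing down it reaches from about 0.35 to 0.775 m from the base axis. Payload 5.5 kg.
Tool frame: the origin (TCP) lies at the very end of the fingers, on their centre line; the grasp point (between the pads) lies env.pinch_z behind it (env.pinch_z is the distance from the TCP to the grasp point, in m); z points along the fingers, y is the line along which they close (so a half turn about z gives the same grasp; the last joint's range is limited). The gripper opens to 85 mm and grips with 20 to 120 N. Pads are 22 mm wide; open, the fingers measure 114 mm over their backs; the gripper's body (76 mm by 85 mm) begins 54 mm behind the grasp point. The pads swing forward as they close: fully open they stand 13 mm farther back than shut.
Start: joints at [-1.454, 0.313, 0.046, 1.304, 0, 1.431], TCP at [0.146, -0.556, 0.231] pointing down, gripper open.
Joint ranges: [-2.76, 2.76], [-0.86, 1.69], [-1.03, 1.26], [-2.2, 2.34], [-1.47, 1.5], [-3.14, 3.14]. Speed limits (rad/s): [2.57, 2.57, 3.14, 3.14, 3.14, 3.14].

## Interface

Orientations are given as a unit quaternion [w, x, y, z].
In Python, from workcell import env, eyes gives the robot as it stands.
- The arm moves only by the shell command python3 -m jog 'ROWS' [FORCE]. ROWS is JSON, one flat list of numbers, 7 for each row, row after row: the shift along the world's x, y, z as a fraction of full scale, then the turn, a rotation vector about the world's x, y, z as a fraction of full scale, then the opening, from -1 (shut) to 1 (fully open), so that 0 is half open. A call has 1 to 12 rows; each row is the pose to reach, as a shift and turn from the pose commanded when the call began, turning the shorter way round; what a row does not reach only later rows make up. Full scale, the value 1, is 20 cm for a shift and pi rad for a turn. A row lasts 1/12 s, in which the tool goes at most 41.7 mm and 7.16 degrees, less where a joint would pass 70% of its speed; a pose out of reach is approached as far as the arm can. A call with a number of a shift or a turn outside -1 to 1 is refused whole. A call with a gripper value outside its range is refused whole. The fingers move at their own pace and stop on an object; FORCE is the grip in N (left out, the last holds). Time passes only in rows, so rows that repeat a pose let the fingers close. It gives the time, the measured TCP pose, the force, the opening and the grip force at its end, in the units of the state.
- env.get_state(): the state, without advancing time (a new reading comes with each control period).
- eyes.read_camera(name): name is "scene" or "side" or "wrist"; returns (picture, depth): 480x640x3 uint8, red, green, blue; 480x640 float32, m along the optical axis (not along the pixel's ray), 0 where there is no reading.
- eyes.calibration(name): a dict with "fx", "fy", "cx", "cy" (pixels), "k1" (the pictures are not rectified: a ray, as slopes to the right and down, at radius r is drawn at 1 + k1 r^2 times it, then the intrinsics apply), "R" (3x3) and "t" (3): a world point X has camera coordinates R X + t; the wrist camera has in their place "tool_from_camera" (4x4, takes a point from camera to tool coordinates, whose origin is the TCP and whose axes are the flange's). Camera axes: x right, y down, z forward; pixel columns grow to the right and rows downward; lengths in m; the calibration is good to about 2 mm. A picture is of the moment at which its call begins: read the wrist's pose just before it. calibration takes no time and is no camera call.
- env.hand_in(): hands the job in; it is judged then, once.
The state is a dict: "clock": time; "joint_pos": joint angles; "qvel": joint speeds; "tau": joint torques, N m; "tcp_pos": TCP position; "orientation": TCP orientation; "wrist_force": force on the tool from outside, world axes, zero at the start; "ft_torque": the same for the moment, N m; "finger_gap": finger opening in m; "grip_force": force on a finger pad.
Only numpy, scipy, OpenCV 4.12 (cv2) and the standard library are available. Lean on these libraries where they do the work, as an engineer would, in place of code of your own. Each camera call takes 0.05 s, during which the arm holds its last target. There are 200 camera calls.

## Task

The cap of the large bottle is stuck: stand the bottle upright on the base plate of the bottle clamp, between its V-shaped jaw and its sliding jaw, let go of it, and close the clamp by turning the clutch knob clockwise until the clutch clicks and the bottle is held firmly. Stop after the first click or two, more than four wears the clutch, and let go of the knob. Leave the other things on the counter as they are.

Things in the scene. Friction and masses are not known exactly. Their poses are not given: they have to be found in the camera images.
- bottle_mid (a point): Centre (half-way up) of the large cream-coloured screw-cap bottle, 156 mm tall, z along its axis. Round body 61 mm in diameter, from 78 mm below this point to 55 mm above it; white cap 40 mm in diameter, from 56 to 78 mm above this point (grasp it there from above). About 0.34 kg. Starts standing on the counter.
- clamp: Bottle clamp, fixed: dark steel base plate 100 x 262 mm, 12 mm thick. Origin on the counter below a clamped bottle's axis. Fixed jaw (two rubber faces in a V, top at 72 mm) on its -y side; sliding jaw (76 mm wide, top at 71 mm, sprung pad yielding 2 mm) on its +y side, moving toward -y to close. At y = +145 mm a grey gear head, 56 mm square, 82 mm high, carries the knob.
- clamp_spot (a point): The point on top of the clamp's base plate (12 mm above the counter) where the axis of a clamped bottle stands; same axes as the clamp. There the bottle touches both faces of the V. The pad of the sliding jaw stands 42.5 mm from it along +y when fully open (less the travel of jaw). Behind the clamp, beyond x = 0.63 m, a pot of tall utensils and a spray bottle reach 0.35 m high.
- jaw (a joint): Travel of the sliding jaw toward the fixed jaw, m: 0 fully open, about 0.014 when the bottle is clamped. It starts between 0 and 0.006 and follows the knob at 6.5 mm per rad, so the gap is 6 to 12 mm wider than the bottle at the start.
- knob_grip (a point): Grip point of the clutch knob, on its upright axis, 118 mm above the counter. The knob is a black bar 66 mm long (its x axis), 16 mm thick (its y axis) and 36 mm high, whose top is 12 mm above this point; below it a flat disc 22 mm in radius ends 24 mm under this point. Clockwise from above closes the jaw (free running about 0.18 N m); it stays where left, so turn it in several grasps.
- knob (a joint): Angle, rad, by which the knob has slipped ahead of its spindle in the clutch: 0 at the start and while the knob drives the jaw freely; when the bottle is clamped the clutch slips at about 0.3 N m and comes to rest near steps of 0.52 rad (0.45 or more after the first), one step for each click (it springs back if a click is not completed).
- slip_bottle: Slim white squeeze bottle with a red nozzle, 41 mm in diameter, 112 mm tall; origin at its foot. To be left alone.
- green_bowl: Green bowl, 126 mm wide, 69 mm high; origin at its foot. To be left alone.
- clay_skull: Small clay skull, 83 x 56 x 59 mm, fragile; origin at its underside. To be left alone.
- water_pot: Glazed pot, 69 mm wide, 63 mm high; origin at its foot. To be left alone.
- masking_tape: Roll of tape lying flat, 96 mm wide, 25 mm high; origin at its underside. To be left alone.
- wood_needle: Boxwood modelling tool lying on the counter, 175 mm long, 12 mm wide, 9 mm high; origin at the middle of its underside. To be left alone.

How it is judged:
On the way, in this order (a step that is already met when the one before it is completed fails the run):
1. the large bottle stands upright on the clamp's base plate between the jaws, let go, before the clutch has clicked (horizontal distance between bottle_mid and clamp_spot below 0.02 m and z of bottle_mid in the frame of clamp_spot between 0.073 and 0.083 m and angle between bottle_mid's own z axis and vertical below 0.12 rad and contact force between bottle and the fingers below 0.1 N and value of joint knob below 0.3 rad), for 0.2 s.
2. the clutch has clicked at least once, with the bottle pressed by the jaw (value of joint knob above 0.4 rad and contact force between jaw and bottle above 4 N), for 0.1 s.
At the end, for the whole second after the job is handed in: The large bottle stands upright (within 0.12 rad) on the clamp's base plate (its foot within 5 mm of it), its axis within 12 mm of the clamp spot, pressed by the sliding jaw with more than 4 N; the clutch has slipped by one to four clicks (joint knob between 0.4 and 2.36 rad) (all of step 2 and horizontal distance between bottle_mid and clamp_spot below 0.012 m and z of bottle_mid in the frame of clamp_spot between 0.073 and 0.083 m and angle between bottle_mid's own z axis and vertical below 0.12 rad and value of joint knob below 2.36 rad); the robot touches nothing.
It fails at once if the clutch is run past four clicks (value of joint knob above 2.36 rad).
It fails at once if a bystander is moved by more than 30 mm or the slim bottle is knocked over (distance of any of slip_bottle, green_bowl, clay_skull, water_pot, masking_tape, wood_needle from where it was at the start of the episode above 0.03 m or angle between slip_bottle's own z axis and vertical above 0.5 rad).
It also fails if it takes over 67 s, if anything falls off the work surface, if the arm or the gripper's body presses on something with over 40 N, if the wrist force passes 120 N, or if a joint passes its speed limit or range.

## Working session

There is one attempt and no reset: what is moved stays moved. The work goes in short steps, Python scripts to look and compute and a shell command to move; the robot and the scene stay as the last step left them, time stands still between calls to the robot, and variables do not carry over. Pictures are saved under pics/ and viewed, at most 10 in all, crops included, and the job is handed in when it is done.

```bash
mkdir -p pics; ls; cat > h.py <<'E'
import numpy as np, cv2
from workcell import env, eyes
from scipy.spatial.transform import Rotation as Rn
def shot(n):
    s=env.get_state(); im,d=eyes.read_camera(n); np.savez('/tmp/'+n,im=im,d=d,p=s['tcp_pos'],q=s['orientation'])
    return im,d
def world(n,u,v,depth=None,z=None):
    """pixel arrays -> world, by depth or by plane z"""
    f=np.load('/tmp/%s.npz'%n); c=eyes.calibration(n)
    u=np.atleast_1d(u).astype(float); v=np.atleast_1d(v).astype(float)
    K=np.array([[c['fx'],0,c['cx']],[0,c['fy'],c['cy']],[0,0,1]])
    r=cv2.undistortPoints(np.stack([u,v],-1)[:,None],K,np.array([c['k1'],0,0,0.]))[:,0]
    r=np.c_[r,np.ones(len(r))]
    if 'R' in c: R=np.array(c['R']).T; o=-R@np.array(c['t'])
    else:
        T=np.array(c['tool_from_camera']); q=f['q']; Rt=Rn.from_quat(np.roll(q,-1)).as_matrix()
        R=Rt@T[:3,:3]; o=Rt@T[:3,3]+f['p']
    w=r@R.T
    if z is not None: return o+w*((z-o[2])/w[:,2])[:,None]
    if depth is None: depth=f['d'][v.astype(int),u.astype(int)]
    return o+w*np.asarray(depth)[:,None]
E
python3 - <<'E'
from h import *
print(env.pinch_z, env.get_state())
for n in('scene','side'):
    im,d=shot(n); cv2.imwrite(f'pics/{n}0.png',im[:,:,::-1])
    c=eyes.calibration(n); print(n,-np.array(c['R']).T@np.array(c['t']),np.array(c['R'])[2])
E
```

```text
pics
0.0187 {'clock': 0.0, 'joint_pos': array([-1.45356864e+00,  3.14008848e-01,  4.49775810e-02,  1.30362099e+00,
       -3.14904027e-06,  1.43120658e+00]), 'qvel': array([0.00080617, 0.00032426, 0.00127351, 0.00023995, 0.00054784,
       0.00042428]), 'tau': array([-2.75249258e-03, -4.80628073e+01,  2.98531759e+01,  1.90891419e-02,
       -3.90704108e-04,  2.91028215e-06]), 'tcp_pos': array([ 0.14598603, -0.55562053,  0.23040351]), 'orientation': array([-9.27922142e-04,  9.91766496e-01,  1.28056070e-01,  8.80094276e-06]), 'wrist_force': array([-0.2313968 , -0.01296822,  0.08550951]), 'ft_torque': array([0.0129522 , 0.01965735, 0.00985743]), 'grip_force': 0.0, 'finger_gap': 0.08507073419909338}
scene [-0.2554383   0.79405279  1.13871947] [ 0.5167195  -0.51566311 -0.68344167]
side [-0.93223304  0.34544826  1.18096426] [ 0.78885653 -0.1716305  -0.59012571]
```

View pics/scene0.png

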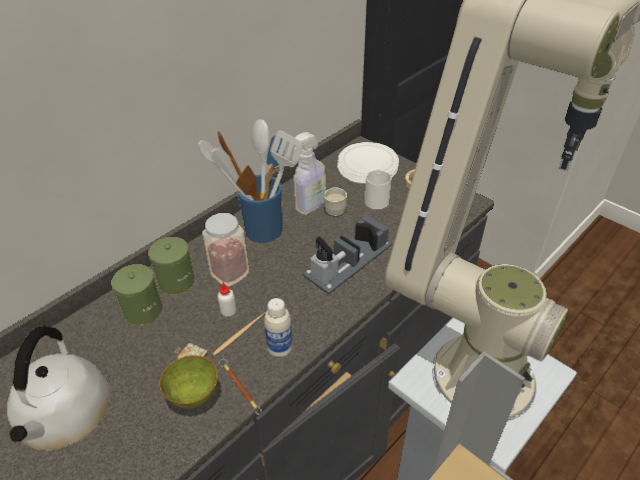

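View pics/side0.png

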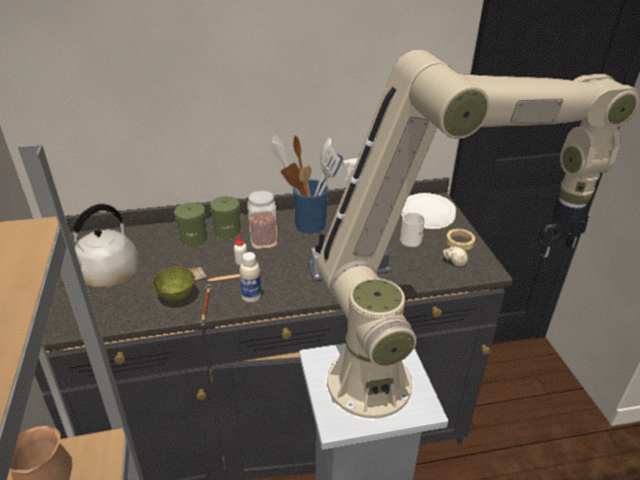

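The scene shows the large bottle with its cap at about (277,305), the clamp at about (345,258) and its knob near (322,248). The slim bottle is at (227,300), the bowl at (190,382), and tools lie near (240,333) and (240,385). I'll enlarge the clamp.

```bash
python3 - <<'E'
from h import *
im=np.load('/tmp/scene.npz')['im']
c=im[205:355,255:405][:,:,::-1]
c=cv2.resize(c,None,fx=4,fy=4,interpolation=cv2.INTER_CUBIC)
for k in range(0,150,20):
    cv2.putText(c,str(255+k),(4*k,10),0,.35,(0,255,255)); cv2.putText(c,str(205+k),(0,4*k+10),0,.35,(0,255,255))
cv2.imwrite('pics/crop1.png',c)
P=world('scene',[277,277,277,278,278],[301,304,307,330,340]);print(P)
# clouds: knob & clamp points above z
u,v=np.meshgrid(np.arange(300,400),np.arange(215,295));W=world('scene',u.ravel(),v.ravel())
for lo,hi in((.005,.02),(.06,.078),(.078,.09),(.12,.14)):
    m=(W[:,2]>lo)&(W[:,2]<hi)&(W[:,0]<.62);print(lo,m.sum(),W[m].min(0),W[m].max(0),W[m].mean(0))
u,v=np.meshgrid(np.arange(260,300),np.arange(290,330));W=world('scene',u.ravel(),v.ravel());m=(W[:,2]>.152);print(W[m].mean(0),W[m].min(0),W[m].max(0))
E
```

```text
[[0.40539092 0.25491659 0.15388041]
 [0.39685231 0.26268354 0.15702188]
 [0.39141174 0.2679171  0.15561493]
 [0.37591087 0.28388892 0.10156401]
 [0.37612484 0.28654305 0.06668922]]
0.005 1222 [ 0.31493623 -0.28005446  0.00500369] [0.61739583 0.10324282 0.01998061] [ 0.45418179 -0.05442626  0.01177715]
0.06 814 [ 0.42716214 -0.19178382  0.06002973] [0.51306465 0.05776246 0.07797293] [ 0.46707513 -0.09336883  0.0690182 ]
0.078 146 [0.44294087 0.00072687 0.07800509] [0.50040126 0.06053067 0.08974217] [0.46421071 0.03910762 0.08300167]
0.12 134 [0.43777733 0.01502879 0.12051105] [0.50490213 0.04402798 0.13430246] [0.47201223 0.02975448 0.12777203]
[0.37370121 0.28455133 0.19326877] [-0.2554383   0.24583061  0.15212159] [0.4195542  0.79405279 1.13871947]
```

View pics/crop1.png

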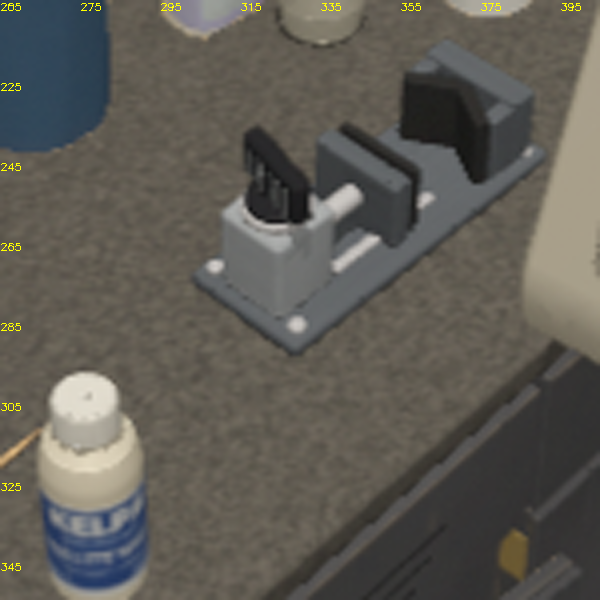

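The enlarged crop shows the base plate's top corners at full-image pixels of about (303.5,274), (329,291) and (391,243). The knob bar runs from about (318,237) to (331,250), and the cap top is centred near (276.5,304).

```bash
python3 - <<'E'
from h import *
C=world('scene',[303.5,329,391.2],[274,291.2,243],z=.012);print(C)
e1=C[0]-C[1];e2=C[2]-C[1];print(np.linalg.norm(e1),np.linalg.norm(e2),np.degrees(np.arctan2(e1[1],e1[0])),np.degrees(np.arctan2(-e2[1],-e2[0])))
u,v=np.meshgrid(np.arange(300,400),np.arange(215,295));u=u.ravel();v=v.ravel();W=world('scene',u,v)
m=(W[:,2]>.126)&(W[:,2]<.135)&(W[:,0]<.6)&(W[:,1]>0);print('knob',m.sum(),W[m].mean(0),cv2.minAreaRect(W[m,:2].astype(np.float32)*1000))
u,v=np.meshgrid(np.arange(255,300),np.arange(290,330));W=world('scene',u.ravel(),v.ravel());m=(W[:,2]>.15)&(W[:,2]<.165)&(W[:,0]>.3)&(W[:,0]<.5);print('cap',m.sum(),W[m].mean(0),cv2.minEnclosingCircle(W[m,:2].astype(np.float32)*1000))
# other cams: knob/gearhead yaw: jaw top plane
u,v=np.meshgrid(np.arange(300,400),np.arange(215,295));W=world('scene',u.ravel(),v.ravel())
for lo,hi,a,b in((.066,.075,-.1,0),(.066,.076,-.3,-.1),(.078,.086,0,.1)):
    m=(W[:,2]>lo)&(W[:,2]<hi)&(W[:,0]<.6)&(W[:,1]>a)&(W[:,1]<b);print(m.sum(),W[m].mean(0),cv2.minAreaRect(W[m,:2].astype(np.float32)*1000))
E
```

```text
[[ 0.51808497  0.06233884  0.012     ]
 [ 0.42553999  0.06049595  0.012     ]
 [ 0.42103704 -0.19481297  0.012     ]]
0.09256332369833867 0.25534862338140996 1.140809760951087 88.98956350717779
knob 102 [0.47226261 0.0289012  0.12897778] ((471.633544921875, 28.99633026123047), (16.855995178222656, 69.30672454833984), 76.26827239990234)
cap 198 [0.3981151  0.26512926 0.15514868] ((399.43994140625, 262.8633117675781), 21.060745239257812)
204 [ 0.47159392 -0.05938062  0.06997842] ((474.762939453125, -48.256004333496094), (75.92633819580078, 76.30754852294922), 72.1990737915039)
319 [ 0.46974789 -0.16436067  0.07040773] ((470.2998046875, -162.19668579101562), (83.80294036865234, 59.130821228027344), 0.19662591814994812)
111 [0.46240606 0.03793993 0.08147901] ((464.10345458984375, 37.0133171081543), (68.7976303100586, 46.90781021118164), 48.46741485595703)
```

```bash
python3 -m jog '[1,1,0.4,0,0,0.4,1, 1,1,0.4,0,0,0.4,1, 1,1,0.4,0,0,0.4,1, 1,1,0.4,0,0,0.4,1, 1,1,0.4,0,0,0.4,1, 1,1,0.4,0,0,0.4,1, 1,1,0.4,0,0,0.4,1, 1,1,0.4,0,0,0.4,1, 1,1,0.4,0,0,0.4,1, 1,1,0.4,0,0,0.4,1, 1,1,0.4,0,0,0.4,1]'
python3 -m jog '[0.3,1,0,0,0,0.4,1, 0.3,1,0,0,0,0.4,1, 0.3,1,0,0,0,0.4,1, 0.3,1,0,0,0,0.4,1, 0.3,1,0,0,0,0.4,1, 0.3,1,0,0,0,0.4,1, 0.3,1,0,0,0,0.4,1, 0.3,1,0,0,0,0.4,1, 0.3,1,0,0,0,0.4,1, 0.3,1,0,0,0,0.4,1, 0.3,1,0,0,0,0.4,1]'
python3 -m jog '[0,1,0,0,0,0.118,1, 0,1,0,0,0,0.118,1, 0,1,0,0,0,0.118,1, 0,1,0,0,0,0.118,1, 0,1,0,0,0,0.118,1, 0,1,0,0,0,0.118,1, 0,1,0,0,0,0.118,1]'
```

```text
clock: 1.02
tcp_pos: [0.3463, -0.3556, 0.3111]
orientation: [-0.0, 0.726, 0.688, 0.0]
wrist_force: [0.2, -0.4, -0.7]
finger_gap: 0.0854
grip_force: 0.0
clock: 1.93
tcp_pos: [0.4058, -0.1562, 0.311]
orientation: [-0.0, 0.185, 0.983, 0.0]
wrist_force: [0.2, -0.0, -0.2]
finger_gap: 0.0854
grip_force: 0.0
clock: 2.52
tcp_pos: [0.4057, 0.0453, 0.3112]
orientation: [-0.0, 0.001, 1.0, -0.0]
wrist_force: [-0.1, -0.1, 0.3]
finger_gap: 0.0856
grip_force: 0.0
```

```bash
python3 - <<'E'
from h import *
im,d=shot('wrist'); cv2.imwrite('pics/w1.png',im[:,:,::-1]); np.savez('/tmp/w1',**np.load('/tmp/wrist.npz'))
u,v=np.meshgrid(np.arange(640),np.arange(480));u=u.ravel();v=v.ravel();W=world('wrist',u,v);ok=d.ravel()>0
print(W[ok].min(0),W[ok].max(0))
m=ok&(abs(W[:,2]-.13)<.004)&(abs(W[:,0]-.472)<.05)&(abs(W[:,1]-.029)<.05);print('knob',m.sum(),W[m].mean(0),cv2.minAreaRect(W[m,:2].astype(np.float32)*1000), np.c_[u,v][m].mean(0))
m=ok&(abs(W[:,2]-.156)<.004)&(abs(W[:,0]-.4)<.05)&(abs(W[:,1]-.265)<.05)
if m.sum(): print('cap',m.sum(),W[m].mean(0),cv2.minEnclosingCircle(W[m,:2].astype(np.float32)*1000))
E
```

```text
[ 1.14282998e-04 -1.02650253e+00 -9.36250954e-01] [0.82291116 0.96680299 0.40283172]
knob 969 [0.47483828 0.02788934 0.12842392] ((476.0904541015625, 27.52621841430664), (14.575183868408203, 64.45813751220703), 74.9627914428711) [304.50877193 281.68008256]
cap 1812 [0.40120733 0.2623044  0.15431261] ((401.7589416503906, 262.31878662109375), 19.2083740234375)
```

View pics/w1.png

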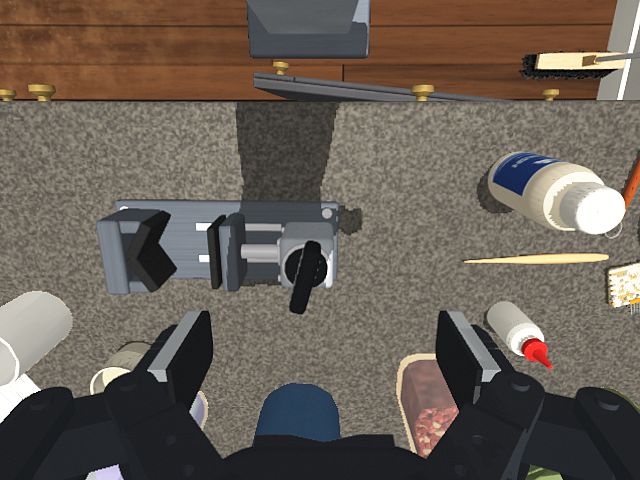

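The wrist view shows the V jaw apex near (135,247), the sliding jaw's pad face at column ~212, the knob at (305,277) and the bottle cap at (598,208). The path down to the cap is clear.

```bash
python3 - <<'E'
from h import *
f=np.load('/tmp/wrist.npz');d=f['d']
C=world('wrist',[118,338],[201,203],z=.012);print(C)
u,v=np.meshgrid(np.arange(640),np.arange(480));u=u.ravel();v=v.ravel();W=world('wrist',u,v)
m=(abs(W[:,2]-.071)<.004)&(abs(W[:,0]-.472)<.08)&(W[:,1]<-.0)&(W[:,1]>-.25)
P=W[m]
for a,b in((-.3,-.1),(-.1,0)):
    q=P[(P[:,1]>a)&(P[:,1]<b)];print(len(q),q.mean(0),q.min(0),q.max(0),cv2.minAreaRect(q[:,:2].astype(np.float32)*1000))
# V profile: max y of top for x bins
q=P[P[:,1]<-.1]
for x in np.arange(.425,.525,.006):
    s=q[abs(q[:,0]-x)<.003]
    if len(s): print(round(x,3),s[:,1].max().round(4),s[:,1].min().round(4))
E
python3 -m jog '[0,1,0,0,0,0,1, 0,1,0,0,0,0,1, 0,1,0,0,0,0,1, 0,1,0,0,0,0,1, 0,1,0,0,0,0,1, 0,1,0,0,0,0,1]'
```

```text
[[ 0.4257381  -0.19186115  0.012     ]
 [ 0.42792531  0.06215807  0.012     ]]
2712 [ 0.47414177 -0.16573165  0.06976387] [ 0.43266167 -0.18863932  0.06700177] [ 0.51610651 -0.1325275   0.07331727] ((474.4312438964844, -160.6446075439453), (55.883094787597656, 83.46591186523438), 89.69581604003906)
1514 [ 0.4741395  -0.05826655  0.06931172] [ 0.43807516 -0.07642221  0.06701588] [ 5.11843627e-01 -2.49060030e-04  7.46557246e-02] ((475.1182861328125, -38.276004791259766), (76.0927734375, 73.80377960205078), 89.54923248291016)
0.431 -0.1674 -0.1857
0.437 -0.1338 -0.1879
0.443 -0.1325 -0.1879
0.449 -0.1356 -0.1879
0.455 -0.1397 -0.1879
0.461 -0.1427 -0.1878
0.467 -0.1473 -0.1879
0.473 -0.1499 -0.1882
0.479 -0.1477 -0.188
0.485 -0.1443 -0.1886
0.491 -0.1418 -0.1885
0.497 -0.1381 -0.1881
0.503 -0.1351 -0.1885
0.509 -0.1329 -0.1882
0.515 -0.1376 -0.188
clock: 3.07
tcp_pos: [0.4068, 0.2469, 0.3106]
orientation: [-0.0, 0.001, 1.0, 0.001]
wrist_force: [-0.3, -0.4, -1.4]
finger_gap: 0.0856
grip_force: 0.0
```

```bash
python3 - <<'E'
from h import *
im,d=shot('wrist'); s=env.get_state(); print(s['tcp_pos'],s['joint_pos'])
u,v=np.meshgrid(np.arange(640),np.arange(480));u=u.ravel();v=v.ravel();W=world('wrist',u,v)
m=(abs(W[:,2]-.156)<.004)&(abs(W[:,0]-.4)<.05)&(abs(W[:,1]-.265)<.05)
print('cap',m.sum(),W[m].mean(0),cv2.minEnclosingCircle(W[m,:2].astype(np.float32)*1000))
E
```

```text
[0.40662364 0.24474711 0.31064479] [ 3.72452499e-01  1.06141174e-01 -2.26079427e-02  1.44289157e+00
 -1.33808737e-05  3.73875955e-01]
cap 1741 [0.40132509 0.26324917 0.15410609] ((401.9569396972656, 263.2132263183594), 19.09166717529297)
```

```bash
python3 -m jog '[-0.025,0.0925,-0.2,0,0,0,1, -0.025,0.0925,-0.4,0,0,0,1, -0.025,0.0925,-0.6,0,0,0,1, -0.025,0.0925,-0.75,0,0,0,1, -0.025,0.0925,-0.82,0,0,0,1, -0.025,0.0925,-0.86,0,0,0,1, -0.025,0.0925,-0.885,0,0,0,1, -0.025,0.0925,-0.885,0,0,0,1, -0.025,0.0925,-0.885,0,0,0,1]' 
python3 -m jog '[0,0,0,0,0,0,-0.3, 0,0,0,0,0,0,-0.3, 0,0,0,0,0,0,-0.3, 0,0,0,0,0,0,-0.3, 0,0,0,0,0,0,-0.3, 0,0,0,0,0,0,-0.3, 0,0,0,0,0,0,-0.3, 0,0,0,0,0,0,-0.3]' 50
```

```text
clock: 3.87
tcp_pos: [0.4022, 0.2618, 0.1354]
orientation: [0.001, 0.001, 1.0, 0.0]
wrist_force: [-1.5, -0.6, 0.6]
finger_gap: 0.0852
grip_force: 0.0
clock: 4.53
tcp_pos: [0.4016, 0.2628, 0.1353]
orientation: [0.001, 0.0, 1.0, 0.001]
wrist_force: [-1.3, 0.7, 5.1]
finger_gap: 0.0368
grip_force: 50.1
```

```bash
python3 -m jog '[0,0,0.1,0,0,0,-0.3, 0,0,0.25,0,0,0,-0.3, 0,0,0.45,0,0,0,-0.3, 0,0,0.6,0,0,0,-0.3, 0,0,0.75,0,0,0,-0.3, 0,0,0.8,0,0,0,-0.3, 0,0,0.8,0,0,0,-0.3, 0,0,0.8,0,0,0,-0.3]'
python3 -m jog '[0.05,-0.1,0,0,0,0,-0.3, 0.1,-0.22,0,0,0,0,-0.3, 0.15,-0.36,0,0,0,0,-0.3, 0.2,-0.52,0,0,0,0,-0.3, 0.25,-0.68,0,0,0,0,-0.3, 0.3,-0.84,0,0,0,0,-0.3, 0.36,-1,0,0,0,0,-0.3, 0.36,-1,0,0,0,0,-0.3]'
python3 -m jog '[0,-0.16,0,0,0,0,-0.3, 0,-0.32,0,0,0,0,-0.3, 0,-0.48,0,0,0,0,-0.3, 0,-0.62,0,0,0,0,-0.3, 0,-0.74,0,0,0,0,-0.3, 0,-0.83,0,0,0,0,-0.3, 0,-0.875,0,0,0,0,-0.3, 0,-0.875,0,0,0,0,-0.3, 0,-0.875,0,0,0,0,-0.3]'
python3 - <<'E'
from h import *
im,d=shot('wrist'); im,d=shot('scene')
a=cv2.resize(im[120:320,230:430][:,:,::-1],(500,500),interpolation=cv2.INTER_CUBIC)
w=np.load('/tmp/wrist.npz')['im'][:,:,::-1]
w=cv2.resize(w,(300,225)); c=np.zeros((500,800,3),np.uint8); c[:,:500]=a; c[:225,500:]=w; cv2.imwrite('pics/c2.png',c)
s=env.get_state();print(s['tcp_pos'],s['finger_gap'],s['joint_pos'],s['wrist_force'],s['ft_torque'])
E
```

```text
clock: 5.2
tcp_pos: [0.4009, 0.2623, 0.2933]
orientation: [-0.0, 0.0, 1.0, -0.0]
wrist_force: [-0.2, 0.1, -3.0]
finger_gap: 0.0368
grip_force: 51.1
clock: 5.87
tcp_pos: [0.4739, 0.0575, 0.291]
orientation: [-0.002, 0.003, 1.0, -0.001]
wrist_force: [0.8, -0.2, -1.8]
finger_gap: 0.0367
grip_force: 51.4
clock: 6.62
tcp_pos: [0.4724, -0.112, 0.2928]
orientation: [-0.001, 0.001, 1.0, 0.001]
wrist_force: [0.0, 0.0, -2.1]
finger_gap: 0.0367
grip_force: 51.6
[ 0.47270165 -0.11141773  0.29364579] 0.03636505981744752 [-3.97323193e-01  1.28903559e-01 -3.76376043e-02  1.40586931e+00
  5.80569899e-04 -3.97677719e-01] [ 0.15798773 -0.09849913 -1.91821543] [ 0.03376868 -0.03559591  0.00109387]
```

View pics/c2.png

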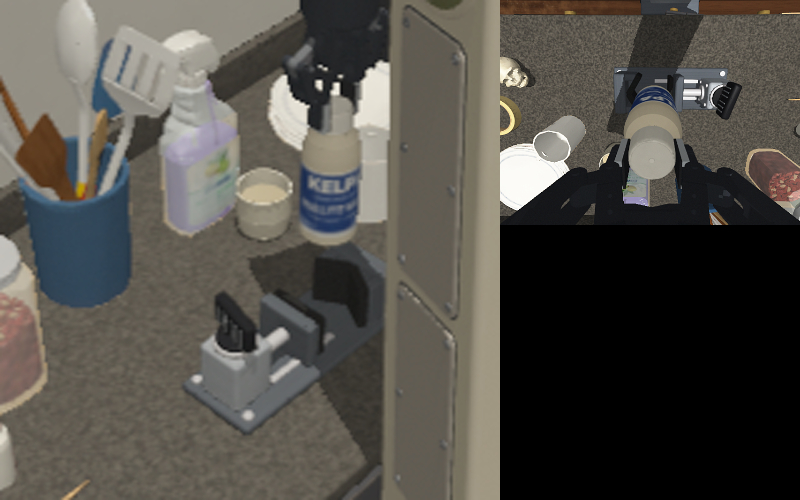

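The bottle hangs upright over the gap between the jaws. Lowering it, with a stop just above the plate.

```bash
python3 -m jog '[0.004,0,-0.15,0,0,0,-0.3, 0.004,0,-0.3,0,0,0,-0.3, 0.004,0,-0.4,0,0,0,-0.3, 0.004,0,-0.48,0,0,0,-0.3, 0.004,0,-0.55,0,0,0,-0.3, 0.004,0,-0.61,0,0,0,-0.3, 0.004,0,-0.66,0,0,0,-0.3, 0.004,0,-0.69,0,0,0,-0.3, 0.004,0,-0.71,0,0,0,-0.3, 0.004,0,-0.71,0,0,0,-0.3]'
python3 -m jog '[0,0,-0.01,0,0,0,-0.3, 0,0,-0.02,0,0,0,-0.3, 0,0,-0.025,0,0,0,-0.3, 0,0,-0.025,0,0,0,-0.3]'
```

```text
clock: 7.55
tcp_pos: [0.4736, -0.1121, 0.1518]
orientation: [-0.0, 0.0, 1.0, 0.0]
wrist_force: [-0.4, -0.5, -1.9]
finger_gap: 0.0364
grip_force: 51.6
clock: 7.88
tcp_pos: [0.474, -0.1128, 0.1475]
orientation: [0.0, 0.0, 1.0, -0.0]
wrist_force: [-0.7, -0.1, -3.0]
finger_gap: 0.0368
grip_force: 51.6
```

```bash
python3 -m jog '[0,0,-0.005,0,0,0,-0.3, 0,0,-0.008,0,0,0,-0.3, 0,0,-0.008,0,0,0,-0.3]'
python3 -m jog '[0,0,-0.005,0,0,0,-0.3, 0,0,-0.005,0,0,0,-0.3, 0,0,-0.005,0,0,0,-0.3]'
```

```text
clock: 8.13
tcp_pos: [0.4749, -0.1129, 0.1474]
orientation: [0.001, 0.0, 1.0, -0.0]
wrist_force: [-1.4, 1.5, 7.4]
finger_gap: 0.037
grip_force: 52.8
clock: 8.38
tcp_pos: [0.4754, -0.1129, 0.1474]
orientation: [0.002, 0.0, 1.0, -0.0]
wrist_force: [-2.5, 2.3, 12.7]
finger_gap: 0.0371
grip_force: 53.5
```

Contact with the plate: the force turned to +12.7 N at the expected height. Opening and rising.

```bash
python3 -m jog '[0,0,0.01,0,0,0,-0.3, 0,0,0.008,0,0,0,0, 0,0,0.008,0,0,0,0.2, 0,0,0.008,0,0,0,0.5, 0,0,0.008,0,0,0,0.8, 0,0,0.008,0,0,0,1, 0,0,0.05,0,0,0,1, 0,0,0.2,0,0,0,1, 0,0,0.4,0,0,0,1, 0,0,0.6,0,0,0,1, 0,0,0.7,0,0,0,1, 0,0,0.7,0,0,0,1]'
python3 - <<'E'
from h import *
im,d=shot('wrist'); cv2.imwrite('pics/w3.png',im[:,:,::-1]); s=env.get_state(); print(s['tcp_pos'],s['joint_pos'])
u,v=np.meshgrid(np.arange(640),np.arange(480));u=u.ravel();v=v.ravel();W=world('wrist',u,v)
m=(abs(W[:,2]-.168)<.006)&(abs(W[:,0]-.474)<.04)&(abs(W[:,1]+.115)<.05)
print('cap',m.sum(),W[m].mean(0),cv2.minEnclosingCircle(W[m,:2].astype(np.float32)*1000))
m=(abs(W[:,2]-.13)<.004)&(abs(W[:,0]-.472)<.05)&(abs(W[:,1]-.029)<.05);print('knob',m.sum(),W[m].mean(0),cv2.minAreaRect(W[m,:2].astype(np.float32)*1000))
m=(abs(W[:,2]-.0705)<.004)&(abs(W[:,0]-.472)<.05)&(abs(W[:,1]+.06)<.03);print('jaw',W[m].min(0),W[m].max(0))
E
```

```text
clock: 9.38
tcp_pos: [0.4761, -0.1136, 0.2907]
orientation: [0.004, 0.0, 1.0, -0.002]
wrist_force: [0.7, 0.4, -0.1]
finger_gap: 0.0855
grip_force: 0.0
[ 0.47534758 -0.11332065  0.28794129] [-3.98537538e-01  1.28714568e-01 -5.16894955e-02  1.38429610e+00
  9.63032209e-05 -3.97733341e-01]
cap 2162 [ 0.47377045 -0.11205182  0.16598925] ((474.905517578125, -112.04540252685547), 19.416196823120117)
knob 1352 [0.47476799 0.02699267 0.12844737] ((476.23699951171875, 27.06564712524414), (15.669759750366211, 64.3157958984375), 74.84715270996094)
jaw [ 0.43741924 -0.08863837  0.06650269] [ 0.51339307 -0.04674071  0.07432372]
```

View pics/w3.png

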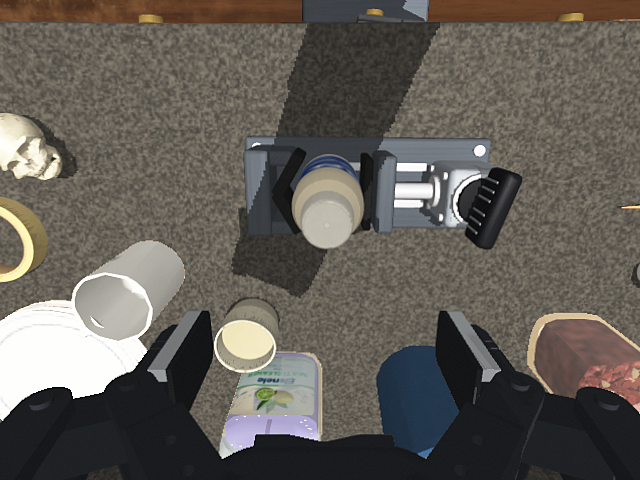

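The bottle stands free between the jaws: cap at (327,217), sliding pad at column ~368, knob bar at (493,208). Next is the knob, turning the gripper −15° to match the bar.

```bash
python3 -m jog '[0,0.2,0,0,0,-0.0835,1, 0,0.4,0,0,0,-0.0835,1, 0,0.58,0,0,0,-0.0835,1, 0,0.68,-0.1,0,0,-0.0835,1, 0,0.705,-0.3,0,0,-0.0835,1, 0,0.705,-0.5,0,0,-0.0835,1, 0,0.705,-0.65,0,0,-0.0835,1, 0,0.705,-0.78,0,0,-0.0835,1, 0,0.705,-0.86,0,0,-0.0835,1, 0,0.705,-0.91,0,0,-0.0835,1, 0,0.705,-0.925,0,0,-0.0835,1, 0,0.705,-0.925,0,0,-0.0835,1]'
python3 -m jog '[0,0,0,0,0,0,-0.8, 0,0,0,0,0,0,-0.8, 0,0,0,0,0,0,-0.8, 0,0,0,0,0,0,-0.8, 0,0,0,0,0,0,-0.8, 0,0,0,0,0,0,-0.8, 0,0,0,0,0,0,-0.8, 0,0,0,0,0,0,-0.8, 0,0,0,0,0,0,-0.8, 0,0,0,0,0,0,-0.8]' 50
python3 -c "
from h import *
s=env.get_state();print(s['ft_torque'],s['wrist_force'],s['joint_pos'],s['tcp_pos'])"
```

```text
clock: 10.43
tcp_pos: [0.473, 0.0284, 0.0989]
orientation: [-0.001, 0.131, 0.991, 0.0]
wrist_force: [0.9, -0.7, 0.1]
finger_gap: 0.0853
grip_force: 0.0
clock: 11.27
tcp_pos: [0.4741, 0.0281, 0.1003]
orientation: [0.0, 0.131, 0.991, -0.0]
wrist_force: [-2.2, -0.7, 5.9]
finger_gap: 0.0152
grip_force: 50.1
[-0.25963678  0.26466279 -0.08072712] [-2.16048639 -0.69626943  5.86815475] [-1.09885981e-01  2.05915484e-01 -4.33516741e-01  9.30466526e-01
 -3.86492194e-04  1.53562393e-01] [0.47412215 0.02805862 0.10029684]
```

```bash
python3 -m jog '[0,0,0,0,0,-0.035,-0.8, 0,0,0,0,0,-0.07,-0.8, 0,0,0,0,0,-0.105,-0.8, 0,0,0,0,0,-0.14,-0.8, 0,0,0,0,0,-0.175,-0.8, 0,0,0,0,0,-0.21,-0.8, 0,0,0,0,0,-0.245,-0.8, 0,0,0,0,0,-0.28,-0.8, 0,0,0,0,0,-0.315,-0.8, 0,0,0,0,0,-0.35,-0.8, 0,0,0,0,0,-0.35,-0.8]'
python3 -c "
from h import *
s=env.get_state();print(s['ft_torque'],s['wrist_force'],s['joint_pos'],s['tcp_pos'],s['finger_gap'])"
```

```text
clock: 12.18
tcp_pos: [0.4758, 0.0296, 0.1004]
orientation: [0.001, 0.631, 0.776, 0.002]
wrist_force: [3.9, 3.8, 0.7]
finger_gap: 0.0153
grip_force: 49.8
[ 0.84828682 -0.6544555  -0.04755071] [3.90414653 3.83862998 0.72029423] [-0.1086699   0.20650071 -0.43261571  0.92793502  0.0033467   1.25752843] [0.47581429 0.02957414 0.10035355] 0.015340710766940584
```

```bash
cat > st.py <<'E'
from h import *
s=env.get_state();print('TZ',s['ft_torque'].round(3),'q6',s['joint_pos'][5].round(3),s['finger_gap'].round(4))
E
python3 -m jog '[0,0,0,0,0,-0.03,-0.8, 0,0,0,0,0,-0.06,-0.8, 0,0,0,0,0,-0.08,-0.8]' >/dev/null; python3 st.py
python3 -m jog '[0,0,0,0,0,-0.02,-0.8, 0,0,0,0,0,-0.04,-0.8]' >/dev/null; python3 st.py
python3 -m jog '[0,0,0,0,0,-0.02,-0.8, 0,0,0,0,0,-0.04,-0.8]'; python3 st.py
python3 - <<'E'
from h import *
im,d=shot('scene')
a=cv2.resize(im[190:310,290:410][:,:,::-1],(600,600),interpolation=cv2.INTER_CUBIC);cv2.imwrite('pics/s4.png',a)
E
```

```text
clock: 12.77
tcp_pos: [0.4769, 0.0295, 0.1004]
orientation: [0.001, 0.804, 0.595, 0.003]
wrist_force: [7.2, 4.2, -1.7]
finger_gap: 0.0155
grip_force: 49.3Traceback (most recent call last):
  File "st.py", line 2, in <module>
    s=env.get_state();print('TZ',s['ft_torque'].round(3),'q6',s['joint_pos'][5].round(3),s['finger_gap'].round(4))
                                                                                         ^^^^^^^^^^^^^^^^^^^^^
AttributeError: 'float' object has no attribute 'round'
Traceback (most recent call last):
  File "st.py", line 2, in <module>
    s=env.get_state();print('TZ',s['ft_torque'].round(3),'q6',s['joint_pos'][5].round(3),s['finger_gap'].round(4))
                                                                                         ^^^^^^^^^^^^^^^^^^^^^
AttributeError: 'float' object has no attribute 'round'
Traceback (most recent call last):
  File "st.py", line 2, in <module>
    s=env.get_state();print('TZ',s['ft_torque'].round(3),'q6',s['joint_pos'][5].round(3),s['finger_gap'].round(4))
                                                                                         ^^^^^^^^^^^^^^^^^^^^^
AttributeError: 'float' object has no attribute 'round'
```

View pics/s4.png

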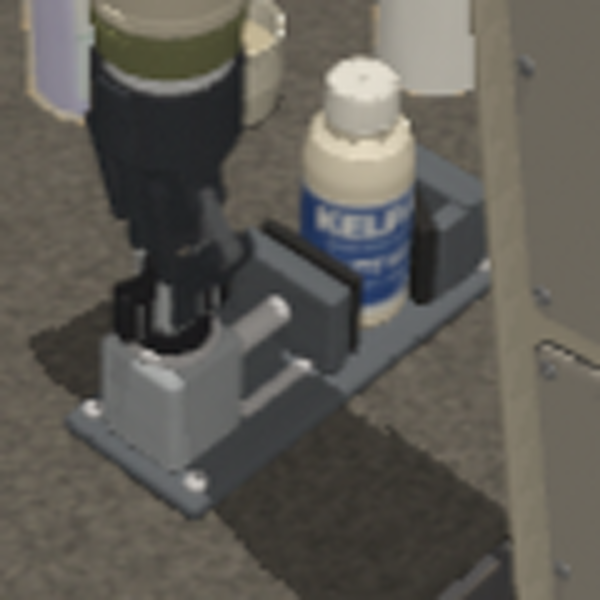

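The jaw pad (crop column ~355) now sits close to the bottle (column ~360–410). I'll check the jaw travel by depth and go on in small steps with the torque reading.

```bash
sed -i "s/s\['finger_gap'\].round(4)/s['finger_gap'],s['clock']/" st.py
cat > jaw.py <<'E'
from h import *
def prof(W):
    m=(abs(W[:,2]-.0705)<.005)&(abs(W[:,0]-.465)<.035)&(abs(W[:,1]+.06)<.045);y=W[m,1]; m2=(abs(W[:,2]-.166)<.008)&(abs(W[:,0]-.474)<.04)&(abs(W[:,1]+.115)<.05)
    return m.sum(),y.min(),np.median(y),np.percentile(y,[10,90]),cv2.minEnclosingCircle(W[m2,:2].astype(np.float32)*1000)
u,v=np.meshgrid(np.arange(290,410),np.arange(190,310))
print(prof(world('scene',u.ravel(),v.ravel())))
E
python3 st.py; python3 jaw.py
python3 -m jog '[0,0,0,0,0,-0.02,-0.8, 0,0,0,0,0,-0.04,-0.8]' >/dev/null; python3 st.py
python3 -m jog '[0,0,0,0,0,-0.02,-0.8, 0,0,0,0,0,-0.04,-0.8]'; python3 st.py; python3 -c "
from h import *
shot('scene')"; python3 jaw.py
```

```text
TZ [ 0.885 -1.25  -0.044] q6 1.762 0.015725998701572715 12.8167
(np.int64(225), np.float64(-0.1043185389287078), np.float64(-0.07206143229664463), array([-0.09205405, -0.05815281]), ((470.53106689453125, -119.28140258789062), 21.021093368530273))
TZ [ 0.803 -1.483  0.236] q6 1.884 0.015218166923171562 12.9833
clock: 13.15
tcp_pos: [0.4774, 0.0292, 0.1004]
orientation: [0.001, 0.872, 0.49, 0.004]
wrist_force: [7.9, 2.7, -3.3]
finger_gap: 0.0152
grip_force: 49.1
TZ [ 0.613 -1.586  0.299] q6 2.01 0.01518960856684689 13.15
(np.int64(219), np.float64(-0.1049604442829587), np.float64(-0.07224482077837746), array([-0.0922745, -0.0598925]), ((472.85382080078125, -118.0860595703125), 22.4276180267334))
```

```bash
for i in 1; do :; done
python3 -m jog '[0,0,0,0,0,-0.02,-0.8, 0,0,0,0,0,-0.03,-0.8]' >/dev/null; python3 st.py
python3 -m jog '[0,0,0,0,0,-0.02,-0.8, 0,0,0,0,0,-0.03,-0.8]' >/dev/null; python3 st.py
python3 -m jog '[0,0,0,0,0,-0.02,-0.8, 0,0,0,0,0,-0.03,-0.8]' >/dev/null; python3 st.py
python3 -m jog '[0,0,0,0,0,-0.02,-0.8, 0,0,0,0,0,-0.03,-0.8]'; python3 st.py
```

```text
TZ [ 0.567 -1.633  0.267] q6 2.103 0.015196876659011926 13.3667
TZ [ 0.534 -1.734  0.299] q6 2.198 0.015226818457462588 13.5333
TZ [ 0.425 -1.739  0.346] q6 2.292 0.015259727311664984 13.7
clock: 13.87
tcp_pos: [0.478, 0.0287, 0.1004]
orientation: [0.001, 0.948, 0.318, 0.004]
wrist_force: [9.9, 2.6, -5.2]
finger_gap: 0.0149
grip_force: 48.9
TZ [ 0.282 -1.765  0.234] q6 2.386 0.014941245809884004 13.8667
```

```bash

python3 -m jog '[0,0,0,0,0,-0.015,-0.8, 0,0,0,0,0,-0.025,-0.8]' >/dev/null; python3 st.py
python3 -m jog '[0,0,0,0,0,-0.015,-0.8, 0,0,0,0,0,-0.025,-0.8]' >/dev/null; python3 st.py
python3 -m jog '[0,0,0,0,0,-0.015,-0.8, 0,0,0,0,0,-0.025,-0.8]' >/dev/null; python3 st.py
python3 -m jog '[0,0,0,0,0,-0.015,-0.8, 0,0,0,0,0,-0.025,-0.8]' >/dev/null; python3 st.py
python3 -m jog '[0,0,0,0,0,-0.015,-0.8, 0,0,0,0,0,-0.025,-0.8]' ; python3 st.py
```

```text
TZ [ 0.274 -1.842  0.101] q6 2.464 0.015355503296263853 14.0333
TZ [ 0.172 -1.867 -0.046] q6 2.543 0.015183386374525027 14.2
TZ [ 0.079 -1.927  0.058] q6 2.622 0.015211372683785876 14.3667
TZ [-0.1   -1.968  0.144] q6 2.7 0.015375985152265034 14.5333
clock: 14.7
tcp_pos: [0.4784, 0.028, 0.1005]
orientation: [0.001, 0.992, 0.127, 0.004]
wrist_force: [10.3, -0.8, -5.7]
finger_gap: 0.0156
grip_force: 48.8
TZ [-0.167 -1.962  0.255] q6 2.778 0.015592667360390557 14.7
```

The torque peaked at 0.35 N m, fell through zero at q6 ≈ 2.54 (first click complete) and is rising toward the second. I'll ease back to the detent, let go and rise.

```bash

python3 -m jog '[0,0,0,0,0,0.02,-0.8, 0,0,0,0,0,0.04,-0.8, 0,0,0,0,0,0.06,-0.8, 0,0,0,0,0,0.06,-0.8]'; python3 st.py
python3 -m jog '[0,0,0,0,0,0,-0.3, 0,0,0,0,0,0,0.2, 0,0,0,0,0,0,0.6, 0,0,0,0,0,0,1, 0,0,0,0,0,0,1, 0,0,0.1,0,0,0,1, 0,0,0.25,0,0,0,1, 0,0,0.4,0,0,0,1, 0,0,0.6,0,0,0,1, 0,0,0.8,0,0,0,1, 0,0,0.8,0,0,0,1, 0,0,0.8,0,0,0,1]'
python3 - <<'E'
from h import *
im,d=shot('wrist'); s=env.get_state(); print(s['tcp_pos'])
u,v=np.meshgrid(np.arange(640),np.arange(480));u=u.ravel();v=v.ravel();W=world('wrist',u,v)
m=(abs(W[:,2]-.168)<.006)&(abs(W[:,0]-.474)<.04)&(abs(W[:,1]+.115)<.05)
if m.sum(): print('cap',m.sum(),W[m].mean(0),cv2.minEnclosingCircle(W[m,:2].astype(np.float32)*1000))
m=(abs(W[:,2]-.13)<.004)&(abs(W[:,0]-.472)<.05)&(abs(W[:,1]-.029)<.05);print('knob',m.sum(),cv2.minAreaRect(W[m,:2].astype(np.float32)*1000))
w=im[:,:,::-1]; i2,_=shot('scene'); a=cv2.resize(i2[190:310,290:410][:,:,::-1],(360,360),interpolation=cv2.INTER_CUBIC)
c=np.zeros((360,760,3),np.uint8);c[:,:360]=a;c[:300,360:]=cv2.resize(w,(400,300));cv2.imwrite('pics/f5.png',c)
E
```

```text
clock: 15.03
tcp_pos: [0.4782, 0.0283, 0.1004]
orientation: [0.001, 0.975, 0.222, 0.004]
wrist_force: [9.3, -0.1, -5.4]
finger_gap: 0.015
grip_force: 48.9
TZ [ 0.1   -1.906  0.21 ] q6 2.585 0.01497006058028115 15.0333
clock: 16.03
tcp_pos: [0.4754, 0.0282, 0.2625]
orientation: [0.001, 0.975, 0.22, 0.003]
wrist_force: [0.3, 0.5, -0.5]
finger_gap: 0.0857
grip_force: 0.0
[0.47425302 0.02827155 0.26051063]
cap 2147 [ 0.4779298  -0.11739572  0.16567747] ((477.3077697753906, -118.70475769042969), 19.35251808166504)
knob 1525 ((477.81036376953125, 27.853408813476562), (63.825645446777344, 14.36678695678711), 25.14223289489746)
```

View pics/f5.png

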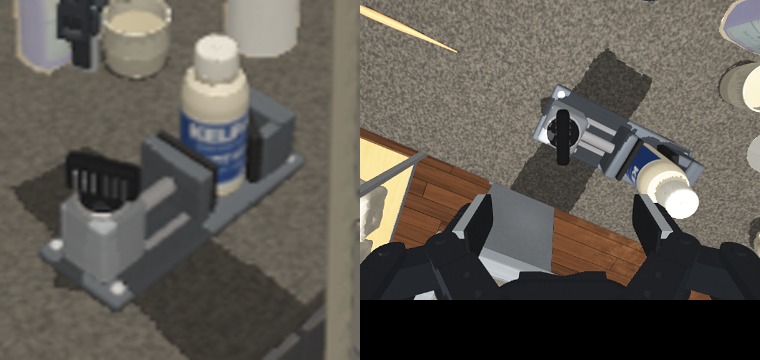

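The bottle is pressed between the V and the pad, cap at (217,60) in the left crop, and the knob is free. By the torque curve the knob may sit a little short of the detent's centre after the back-off. So I'll regrasp it half a turn round and complete a second click, which stays within the limits whatever the jaw's start was.

```bash

python3 -m jog '[0.0125,0,0,0,0,0.46,1, 0.0125,0,0,0,0,0.46,1, 0.0125,0,0,0,0,0.46,1, 0.0125,0,0,0,0,0.46,1, 0.0125,0,0,0,0,0.46,1, 0.0125,0,0,0,0,0.46,1, 0.0125,0,0,0,0,0.46,1, 0.0125,0,0,0,0,0.46,1, 0.0125,0,0,0,0,0.46,1, 0.0125,0,0,0,0,0.46,1, 0.0125,0,0,0,0,0.46,1, 0.0125,0,0,0,0,0.46,1]' >/dev/null
python3 -m jog '[0,0,0,0,0,0.46,1, 0,0,0,0,0,0.46,1, 0,0,0,0,0,0.46,1, 0,0,0,0,0,0.46,1, 0,0,0,0,0,0.46,1, 0,0,0,0,0,0.46,1, 0,0,0,0,0,0.46,1, 0,0,0,0,0,0.46,1, 0,0,0,0,0,0.46,1, 0,0,0,0,0,0.46,1, 0,0,0,0,0,0.46,1, 0,0,0,0,0,0.46,1]'
python3 -m jog '[0,0,-0.1,0,0,0.03,1, 0,0,-0.25,0,0,0.06,1, 0,0,-0.4,0,0,0.079,1, 0,0,-0.55,0,0,0.079,1, 0,0,-0.68,0,0,0.079,1, 0,0,-0.75,0,0,0.079,1, 0,0,-0.79,0,0,0.079,1, 0,0,-0.79,0,0,0.079,1, 0,0,-0.79,0,0,0.079,1]'; python3 st.py
python3 -m jog '[0,0,0,0,0,0,-0.8, 0,0,0,0,0,0,-0.8, 0,0,0,0,0,0,-0.8, 0,0,0,0,0,0,-0.8, 0,0,0,0,0,0,-0.8, 0,0,0,0,0,0,-0.8, 0,0,0,0,0,0,-0.8, 0,0,0,0,0,0,-0.8, 0,0,0,0,0,0,-0.8, 0,0,0,0,0,0,-0.8]' 50; python3 st.py
```

```text
clock: 18.13
tcp_pos: [0.4751, 0.0284, 0.2576]
orientation: [-0.002, -0.099, 0.995, 0.0]
wrist_force: [0.5, -0.7, -0.6]
finger_gap: 0.0851
grip_force: 0.0
clock: 18.88
tcp_pos: [0.4757, 0.0284, 0.1012]
orientation: [-0.001, -0.218, 0.976, 0.0]
wrist_force: [-0.3, -0.6, 1.0]
finger_gap: 0.0854
grip_force: 0.0
TZ [-0.022 -0.014 -0.019] q6 -0.55 0.08541339843202192 18.8833
clock: 19.72
tcp_pos: [0.4769, 0.0278, 0.1023]
orientation: [0.0, -0.218, 0.976, -0.001]
wrist_force: [-0.4, -3.4, 5.9]
finger_gap: 0.0148
grip_force: 50.6
TZ [-0.647  0.187  0.135] q6 -0.55 0.014849596613615259 19.7167
```

```bash

python3 -m jog '[0,0,0,0,0,-0.015,-0.8, 0,0,0,0,0,-0.03,-0.8]' >/dev/null; python3 st.py
python3 -m jog '[0,0,0,0,0,-0.015,-0.8, 0,0,0,0,0,-0.03,-0.8]' >/dev/null; python3 st.py
python3 -m jog '[0,0,0,0,0,-0.015,-0.8, 0,0,0,0,0,-0.03,-0.8]' >/dev/null; python3 st.py
python3 -m jog '[0,0,0,0,0,-0.015,-0.8, 0,0,0,0,0,-0.03,-0.8]' >/dev/null; python3 st.py
python3 -m jog '[0,0,0,0,0,-0.015,-0.8, 0,0,0,0,0,-0.03,-0.8]' >/dev/null; python3 st.py
python3 -m jog '[0,0,0,0,0,-0.015,-0.8, 0,0,0,0,0,-0.03,-0.8]' ; python3 st.py
```

```text
TZ [-0.701  0.176  0.297] q6 -0.454 0.015241122939209406 19.8833
TZ [-0.715  0.108  0.33 ] q6 -0.359 0.015370124390768276 20.05
TZ [-0.773  0.129  0.347] q6 -0.265 0.015735442087407233 20.2167
TZ [-0.855  0.055  0.13 ] q6 -0.171 0.015256763556254578 20.3833
TZ [-0.848  0.07   0.01 ] q6 -0.076 0.014991765603445707 20.55
clock: 20.72
tcp_pos: [0.477, 0.0275, 0.1023]
orientation: [0.001, 0.064, 0.998, -0.001]
wrist_force: [-0.1, -4.2, 5.1]
finger_gap: 0.0153
grip_force: 50.5
TZ [-0.909  0.099  0.039] q6 0.018 0.01527195531425318 20.7167
```

Torque peaked at 0.35 again and fell through the second click. A last nudge into the detent, then release and rise.

```bash

python3 -m jog '[0,0,0,0,0,-0.012,-0.8, 0,0,0,0,0,-0.018,-0.8, 0,0,0,0,0,-0.018,-0.8]' >/dev/null; python3 st.py
python3 -m jog '[0,0,0,0,0,0,-0.3, 0,0,0,0,0,0,0.2, 0,0,0,0,0,0,0.6, 0,0,0,0,0,0,1, 0,0,0,0,0,0,1, 0,0,0.1,0,0,0,1, 0,0,0.25,0,0,0,1, 0,0,0.4,0,0,0,1, 0,0,0.6,0,0,0,1, 0,0,0.8,0,0,0,1, 0,0,0.8,0,0,0,1, 0,0,0.8,0,0,0,1]'
python3 - <<'E'
from h import *
im,d=shot('wrist'); s=env.get_state(); print(s['tcp_pos'])
u,v=np.meshgrid(np.arange(640),np.arange(480));u=u.ravel();v=v.ravel();W=world('wrist',u,v)
m=(abs(W[:,2]-.168)<.006)&(abs(W[:,0]-.474)<.04)&(abs(W[:,1]+.115)<.05)
if m.sum(): print('cap',m.sum(),W[m].mean(0),cv2.minEnclosingCircle(W[m,:2].astype(np.float32)*1000))
m=(abs(W[:,2]-.13)<.004)&(abs(W[:,0]-.472)<.05)&(abs(W[:,1]-.029)<.05);print('knob',m.sum(),cv2.minAreaRect(W[m,:2].astype(np.float32)*1000))
w=im[:,:,::-1]; i2,_=shot('scene'); a=cv2.resize(i2[190:310,290:410][:,:,::-1],(360,360),interpolation=cv2.INTER_CUBIC)
c=np.zeros((360,760,3),np.uint8);c[:,:360]=a;c[:300,360:]=cv2.resize(w,(400,300));cv2.imwrite('pics/f6.png',c)
E
```

```text
TZ [-0.861  0.086 -0.064] q6 0.073 0.015117839631463454 20.9667
clock: 21.97
tcp_pos: [0.478, 0.0283, 0.2644]
orientation: [0.003, 0.091, 0.996, 0.0]
wrist_force: [-0.1, 1.0, -0.6]
finger_gap: 0.0856
grip_force: 0.0
[0.47685596 0.02837224 0.26242198]
cap 2516 [ 0.47551538 -0.11702595  0.16596147] ((476.5208435058594, -118.1664047241211), 19.708850860595703)
knob 1543 ((476.30078125, 27.716922760009766), (14.996926307678223, 63.597007751464844), 79.16813659667969)
```

View pics/f6.png

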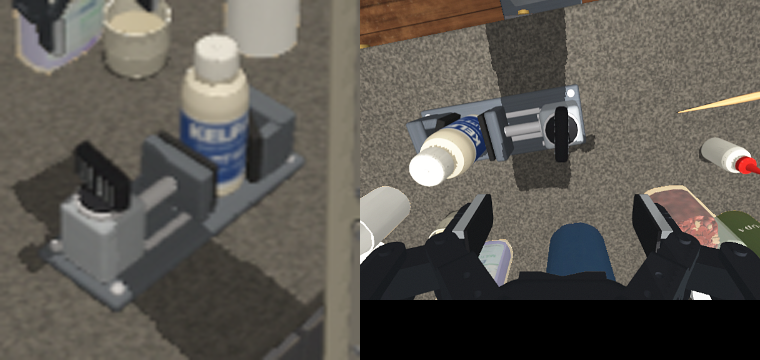

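The bottle stands clamped and upright, and its cap is within 3 mm of the spot. The knob stayed where I left it and the gripper is clear.

```bash
python3 -c "
from workcell import env
print(env.hand_in())"
```

```text
the job is handed in; nothing more can be done
None
```

I stood the large bottle upright in the clamp and closed it through what the torque readings show as two clutch clicks, then let go of the knob and handed the job in at about 22 s; the simulator gave no verdict.

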